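Turn the chart weight cork side down in the bridge drawer

TASK

The brass chart weight in the left bay (as the robot sees it) of the open drawer lies wrong way up, with its cork base on top, and will slide when the ship rolls. Without picking it up, push it across the bay against the partition with the hollowed foot until it tips up and stands leaning there, then reach through the finger notch behind it and push its top back, so that it flips over and lies flat in the left bay, cork side down. Leave the stopwatch, the filter and the chart dividers where they are.

Things in the scene. Friction and masses are not known exactly. Their poses are not given: they have to be found in the camera images.
- drawer: Open ash drawer, latched out, fixed. Origin: at work-surface level below the middle of the finger notch, in the plane of the partition's left face. x to the back (cabinet), y to the left, z up. Inner floor 30 mm above the origin. Left bay: x -132 to 128, y 0 to 205 mm. Outer walls 12 mm thick, 70 mm high above the floor; front panel top 102 mm above the work surface (its chrome button is not needed).
- notch (a point): Middle of the bottom of the finger notch in the partition (axes as the drawer's). The dark wood partition is the wall at y -14 to 0 of the drawer, along its whole length, 62 mm high above the floor. The notch is cut right through it, 56 mm long (28 mm either way along x), from the top down to 36 mm above the floor. Right of it the right bay (y -179 to -14) is empty for 40 mm.
- scoop (a point): Foot of the partition's left side, below the notch: the line on the bay floor where its hollowed foot begins, 24 mm left of the partition's upright face, along the whole drawer. From here the hollow curves up to that face (mm from the face, height above floor: 24,0; 17,6; 10,14; 4,24; 0,36). Brass slides easily on the lacquered ash (friction about 0.3).
- cabinet_edge (a point): Middle of the front top edge of the low cabinet behind the drawer, 118 mm above the work surface, 138 mm behind the notch; a sextant lies on top, from 70 mm behind this edge on, to about 210 mm above the work surface. Keep the hand clear of both.
- weight: Loose chart weight: flat brass bar 110 (its x) by 64 (y) by 10 mm (z) with a cork base, 0.4 kg. Origin at its centre; z points out of the cork face: up at the start, down when cork side down. It starts 95 to 115 mm left of the partition, long side within 0.3 rad of it. Pushed by its outer long side it rides up the hollow (5 to 10 N) and leans at about 67 degrees, staying so when let go.
- edge_a (a point): middle of the weight's long side at +32 mm of its y, half-way through its thickness (the side away from the partition at the start)
- edge_b (a point): middle of the weight's other long side at -32 mm of its y, half-way through its thickness (the side next to the partition at the start)
- stopwatch: steel stopwatch lying face up in the right bay, 52 mm across, 13 mm high, with crown and bow on one side; origin at the centre of its underside; bystander
- filter: amber glass telescope filter in a dark steel ring, lying flat in the right bay, 51 mm across, 9 mm high; origin at the centre of its underside; bystander
- dividers: brass and steel chart dividers lying along the far right side of the right bay, 170 by 22 by 7 mm; origin under their middle; bystander
There are look-alikes about, which are no part of the job. Of the things shaped like the weight, the brass one is meant.

How it is judged:
On the way:
1. the weight is tipped up and leans against the partition (angle between weight's own z axis and vertical between 0.9 and 1.75 rad and y of weight in the frame of drawer below 0.05 m and contact force between weight and drawer above 0.3 N), for 0.2 s.
At the end, for the whole second after the job is handed in: The weight lies at rest, flat on the floor of the left bay (within 0.1 rad and 3 mm), cork side down; the stopwatch, filter and chart dividers have not moved more than 15 mm (angle between weight's own z axis and vertical above 3.04 rad and z of weight in the frame of drawer below 0.038 m and y of weight in the frame of drawer between 0.03 and 0.2 m and x of weight in the frame of drawer between -0.11 and 0.11 m and linear speed of weight below 0.02 m/s and angular speed of weight below 0.2 rad/s); the robot touches nothing.
It fails at once if the weight is picked up (both of its long sides 25 mm or more clear of the drawer floor) (z of each of edge_a, edge_b in the frame of drawer above 0.055 m).
It fails at once if the stopwatch is shifted more than 15 mm (distance of stopwatch from where it was at the start of the episode above 0.015 m).
It fails at once if the filter is shifted more than 15 mm (distance of filter from where it was at the start of the episode above 0.015 m).
It fails at once if the chart dividers are shifted more than 15 mm (distance of dividers from where it was at the start of the episode above 0.015 m).
It also fails if it takes over 45 s, if anything falls off the work surface, if the arm or the gripper's body presses on something with over 40 N, if the wrist force passes 120 N, or if a joint passes its speed limit or range.

ROBOT

A 6-joint arm with a two-finger parallel gripper is mounted at the origin on the work surface. World frame = base frame: x ahead of the robot, y to its left, z up, the work surface at z = 0. Lengths are in m, angles in rad, forces in N, time in s.
With the tool pointing down it reaches from about 0.425 to 0.95 m from the base axis. Payload 3.5 kg.
Tool frame: the origin (TCP) lies midway between the tips of the shut fingers; the grasp point (between the pads) lies 19 mm behind it; x points along the fingers, y is the direction in which the jaws open and shut, and the axes are right-handed (so a half turn about x gives the same grasp; the last joint's range is limited). The gripper opens to 85 mm and grips with 20 to 120 N. Pads are 22 mm wide; open, the fingers measure 114 mm over their backs; the gripper's body (76 mm by 85 mm) begins 54 mm behind the grasp point. The pads swing forward as they close: fully open they stand 13 mm farther back than shut.
Start: joints at [1.13, 0.286, 1.577, -0, 1.279, -0.15], TCP at [0.193, 0.647, 0.231] pointing down, gripper open.
Joint ranges: [-2.77, 2.77], [-0.9, 2.22], [0.21, 2.48], [-1.53, 4.67], [0.24, 2.81], [-2.84, 2.84]. Speed limits (rad/s): [2.79, 2.79, 3.14, 3.14, 3.14, 3.14].

INTERFACE

Orientations are given as a unit quaternion [x, y, z, w].
In Python, from plant import sensors, optics, ctrl gives the robot as it stands.
- The arm moves only by the tool arm_command, never from a script. Its argument "increments" is a list that holds one entry, the list of rows, each a list of 4 numbers: the shift along the tool's x, y, z in cm, then the turn about the tool's x in rad. A call has 1 to 20 rows; each row shifts and turns the commanded pose from where the row before left it, along the tool's axes as they then stand; what a row does not reach is not made up. A row lasts 1/8 s, in which the tool goes at most 62.5 mm and 10.7 degrees, less where a joint would pass 70% of its speed; a pose out of reach is approached as far as the arm can. A call with a gripper value outside its range is refused whole. "grip" is the finger opening in cm, from 0 to 8.54, set as the call begins (left out, the last holds). The fingers move at their own pace and stop on an object; "grip_force" is the grip in N (left out, the last holds). Time passes only in rows, so rows that do not move let the fingers close. It gives the time, the measured TCP pose, the force and the opening at its end, in the units of the state.
- sensors.get_state(): the state, without advancing time (a new reading comes with each control period).
- optics.read_camera(name): name is "scene" or "side" or "wrist"; returns the picture (420x560x3 uint8, blue, green, red); there is no depth.
- optics.camera_model(name): a dict with "camera_matrix" (3x3 intrinsics, pixels), "world_from_camera" (4x4, takes a point from camera to world coordinates); the wrist camera has in their place "mount" (4x4, takes a point from camera to tool coordinates, whose origin is the TCP and whose axes are the tool frame's). Camera axes: x right, y up, looking along -z (the intrinsics and any distortion apply to the point x, -y, -z); pixel columns grow to the right and rows downward; lengths in m; the calibration is good to about 2 mm. The wrist camera is an equidistant fisheye: a pixel r from the principal point sees the ray r / f radians off the axis. A picture is of the moment at which its call begins: read the wrist's pose just before it. camera_model takes no time and is no camera call.
- ctrl.sign_off(): hands the job in, once; it reports no verdict.
Trained networks look in the newest picture that a camera, given by its name, has taken for a name from the list of things; names that differ only in an ending like _2 or _b are one class to them, and where a whole thing is asked for, a point or a joint stands for the part that bears it (a point fixed in the world has none). Each returns a list of dicts, best first, with "conf" (0 to 1); they miss things now and then, are a little off and sometimes report something else, mostly with a low value. They report only what shows in the picture. A call takes as long as a camera call. They do not tell look-alikes from the thing itself.
- optics.boxes_of(camera, query): "at" ([row, column] in pixels, amid what is visible of it).
- optics.place_of(camera, query): "at" ([row, column] in pixels: a listed point, or the origin of a listed thing).
The state is a dict: "time": time; "qpos": joint angles; "dq": joint speeds; "joint_efforts": joint torques, N m; "eef_pos": TCP position; "tcp_rot": TCP orientation; "contact_force": force on the tool from outside, world axes, zero at the start; "wrist_torque": the same for the moment, N m; "opening": opening from 0.0 (shut) to 1.0 (fully open).
Only numpy, scipy, OpenCV 4.12 (cv2) and the standard library are available. Lean on these libraries where they do the work, as an engineer would, in place of code of your own. Each camera call takes 0.05 s, during which the arm holds its last target.

## Working session

There is one attempt and no reset: what is moved stays moved. The work goes in short steps, Python scripts to look and compute and a tool call to move; the robot and the scene stay as the last step left them, time stands still between calls to the robot, and variables do not carry over. Pictures are saved under pics/ and viewed, and the job is handed in when it is done.

Besides the shell and the picture viewer there is one more tool, called after "Emit:" as name(argument=value, ...), one argument or row to a line, values as JSON. arm_command: Moves the arm, as the interface text tells. Its arguments: {"type":"object","properties":{"increments":{"type":"array","items":{"type":"array","items":{"type":"array","items":{"type":"number"}}}},"grip":{"type":"number"},"grip_force":{"type":"number"}},"required":["increments"]}

```bash
mkdir -p pics; ls; cat > h.py <<'E'
import numpy as np,cv2
from scipy.spatial.transform import Rotation as R
from plant import sensors,optics,ctrl
def ray(cam,px):
    m=optics.camera_model(cam);K=np.array(m["camera_matrix"]);T=np.array(m["world_from_camera"])
    r,c=px
    d=np.array([(c-K[0,2])/K[0,0],(r-K[1,2])/K[1,1],1.]);d=np.array([d[0],-d[1],-d[2]])
    return T[:3,3],T[:3,:3]@d
def onz(cam,px,z):
    o,d=ray(cam,px);return o+d*(z-o[2])/d[2]
def proj(cam,p):
    m=optics.camera_model(cam);K=np.array(m["camera_matrix"]);T=np.linalg.inv(np.array(m["world_from_camera"]))
    q=T[:3,:3]@np.array(p)+T[:3,3];q=np.array([q[0],-q[1],-q[2]]);u=K@q;return u[1]/u[2],u[0]/u[2]
def tri(p1,p2,c1="scene",c2="side"):
    o1,d1=ray(c1,p1);o2,d2=ray(c2,p2);d1=d1/np.linalg.norm(d1);d2=d2/np.linalg.norm(d2)
    A=np.stack([d1,-d2],1);s=np.linalg.lstsq(A,o2-o1,rcond=None)[0]
    a=o1+d1*s[0];b=o2+d2*s[1];return (a+b)/2,np.linalg.norm(a-b)
E
python3 - <<'E'
from h import *
np.set_printoptions(precision=4,suppress=True)
for c in("scene","side","wrist"):
    im=optics.read_camera(c);cv2.imwrite(f"pics/{c}0.png",im)
    print(c,optics.camera_model(c))
    for q in ("weight","notch","scoop","cabinet_edge","edge_a","edge_b","stopwatch","filter","dividers","drawer"):
        print(q,[(np.round(x["at"],1),round(x["conf"],2)) for x in optics.place_of(c,q)][:4])
s=sensors.get_state();print(s)
E
```

```text
pics
scene {'camera_matrix': array([[524.0342,   0.    , 281.2852],
       [  0.    , 524.0342, 209.1277],
       [  0.    ,   0.    ,   1.    ]]), 'world_from_camera': array([[-0.4481, -0.7148,  0.5369,  1.1502],
       [ 0.894 , -0.358 ,  0.2696,  0.3452],
       [-0.0005,  0.6008,  0.7994,  0.9375],
       [ 0.    ,  0.    ,  0.    ,  1.    ]])}
weight [(array([264.2, 399.6]), 0.84), (array([213.2, 291. ]), 0.78), (array([340.3, 412.3]), 0.67)]
notch [(array([201., 267.]), 0.67), (array([186.8, 251.2]), 0.56)]
scoop [(array([197.5, 266.1]), 0.57), (array([223.5, 304.5]), 0.4)]
cabinet_edge [(array([219.1, 220.7]), 0.73)]
edge_a [(array([208.7, 278.8]), 0.95), (array([272. , 388.7]), 0.93), (array([356.7, 415.7]), 0.82), (array([320.5, 409.2]), 0.81)]
edge_b [(array([208.7, 278.8]), 0.95), (array([272. , 388.7]), 0.93), (array([356.7, 415.7]), 0.82), (array([320.5, 409.2]), 0.81)]
stopwatch [(array([158.1, 228.3]), 0.73), (array([225.8, 304.8]), 0.2)]
filter [(array([202.2, 192.3]), 0.58)]
dividers [(array([164.3, 200.6]), 0.62)]
drawer [(array([204.8, 254.9]), 0.86)]
side {'camera
[... 1138 characters left out ...]
05, -0.001 , -0.001 ],
       [-0.0008, -0.9625, -0.2714, -0.0689],
       [ 0.    ,  0.    ,  0.    ,  1.    ]])}
weight []
notch []
scoop []
cabinet_edge []
edge_a []
edge_b []
stopwatch []
filter []
dividers []
drawer []
{'time': 1.65, 'qpos': array([ 1.1301,  0.2863,  1.5767,  0.    ,  1.2786, -0.15  ]), 'dq': array([-0.0013, -0.0008,  0.0001,  0.0001, -0.0006,  0.0001]), 'joint_efforts': array([ -0.0005, -40.5962, -29.2921,  -0.0003,   0.0006,  -0.    ]), 'eef_pos': array([0.1935, 0.6467, 0.2313]), 'tcp_rot': array([ 0.1024,  0.6997, -0.1024,  0.6996]), 'contact_force': array([-0.4155, -0.5442, -1.1875]), 'wrist_torque': array([ 0.0193, -0.028 ,  0.0044]), 'opening': 1.0002441069384103}
```

View pics/scene0.png

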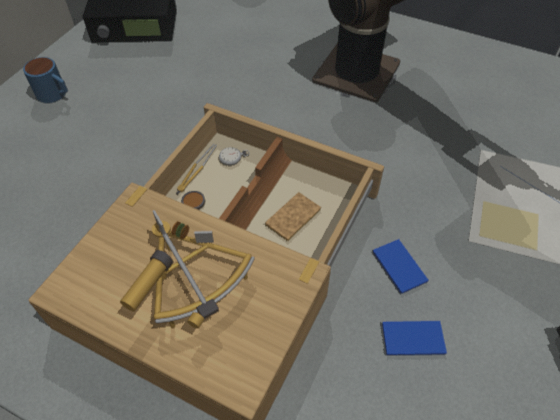

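View pics/side0.png

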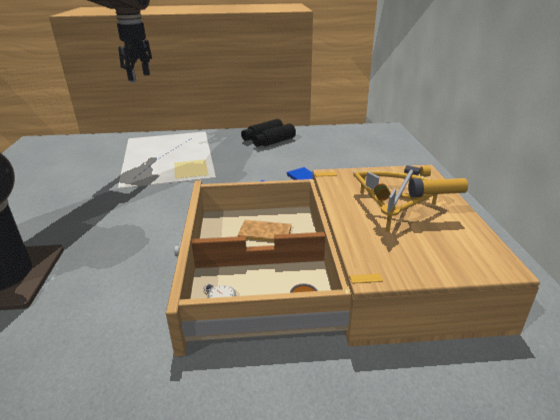

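```bash
python3 - <<'E'
import cv2
a=cv2.imread('pics/scene0.png')[110:310,170:440];cv2.imwrite('pics/scene0c.png',cv2.resize(a,None,fx=2.9,fy=2.9,interpolation=2))
a=cv2.imread('pics/side0.png')[140:320,160:400];cv2.imwrite('pics/side0c.png',cv2.resize(a,None,fx=3.3,fy=3.3,interpolation=2))
E
```

```text
(no output)
```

View pics/scene0c.png

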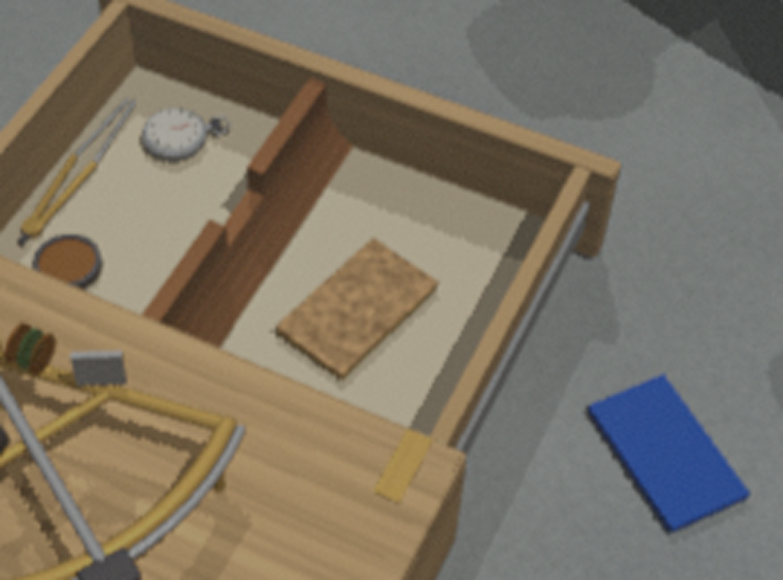

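View pics/side0c.png

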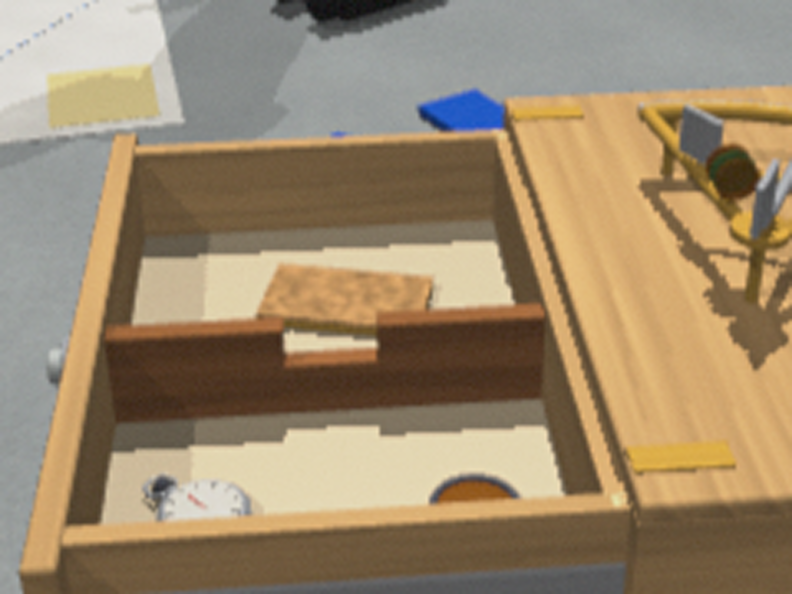

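Candidates: cork-topped brass bar in the left bay at scene (213,291); two blue look-alike bars on the worktop at (264,400) and (340,412). The close crop confirms the cork-topped one with its brass edge, so that is the target. Next I fit the drawer pose.

```bash
cat > fit.py <<'E'
from h import *
from scipy.optimize import least_squares
np.set_printoptions(precision=4,suppress=True)
S=lambda x,y:(y/2.9+110,x/2.9+170)
D=lambda x,y:(y/3.3+140,x/3.3+160)
P=[("scene",(-132,205,100),S(585,172)),("scene",(-132,-179,100),S(128,10)),("scene",(-132,0,92),S(327,92)),
("scene",(-28,-14,92),S(250,170)),
("side",(-132,205,100),D(135,152)),("side",(128,205,100),D(500,135)),("side",(-132,-179,100),D(65,543)),
("side",(-28,-14,92),D(284,330)),("side",(28,-14,92),D(377,325)),("side",(-28,-14,66),D(285,365)),("side",(28,-14,66),D(377,360)),
("scene",None,(201,267)),("side",(0,-7,66),(248.1,259.5))]
P=[p for p in P if p[1]]
def tw(v,p):
    c,s=np.cos(v[2]),np.sin(v[2]);p=np.array(p)/1000
    return np.array([v[0]+c*p[0]-s*p[1],v[1]+s*p[0]+c*p[1],p[2]])
def f(v): return np.concatenate([np.array(proj(c,tw(v,p)))-px for c,p,px in P])
if __name__=="__main__":
    r=least_squares(f,[0.6,0,0],loss="soft_l1");print(r.x);print(f(r.x).reshape(-1,2))
    v=r.x
    # weight corners top (cork) z: floor 30 + 10
    for c,pts in(("scene",[S(375,240),S(437,286),S(343,377),S(277,330)]),("side",[D(280,264),D(433,277)])):
        for p in pts:
            w=onz(c,p,0.040);d=w[:2]-v[:2];cc,s=np.cos(v[2]),np.sin(v[2]);print(c,w,"drawer",1000*np.array([cc*d[0]+s*d[1],-s*d[0]+cc*d[1]]))
    for c in("scene","side"):
        im=cv2.imread(f"pics/{c}0.png")
        for x0 in [[(-132,0,92),(-28,0,92),(-28,0,66),(28,0,66),(28,0,92),(128,0,92)],[(-132,-14,92),(-28,-14,92),(-28,-14,66),(28,-14,66),(28,-14,92),(128,-14,92)],[(-132,205,100),(-132,-179,100),(128,-179,100),(128,205,100),(-132,205,100)],[(-132,205,30),(-132,24,30),(128,24,30),(128,205,30),(-132,205,30)]]:
            q=np.array([proj(c,tw(v,p))[::-1] for p in x0]);cv2.polylines(im,[np.round(q*8).astype(int)],False,(0,255,0),1,cv2.LINE_AA,3)
        im=im[110:310,170:440] if c=="scene" else im[140:320,160:400]
        cv2.imwrite(f"pics/fit_{c}.png",cv2.resize(im,None,fx=2.9,fy=2.9,interpolation=2))
E
python3 fit.py
```

```text
[ 0.5367 -0.0263 -0.0101]
[[-1.305  -2.9238]
 [-2.1705  0.2282]
 [-2.7405  0.1199]
 [-0.77   -1.2178]
 [-0.1906  0.7895]
 [ 0.4018 -0.8881]
 [-6.299  -0.12  ]
 [-0.6182 -0.2639]
 [-0.526   0.2981]
 [-0.4126  0.1272]
 [-0.34    0.5322]
 [-0.7122  1.0549]]
scene [0.4896 0.0578 0.04  ] drawer [-48.0064  83.5782]
scene [0.5084 0.1174 0.04  ] drawer [-29.7858 143.462 ]
scene [0.6118 0.0909 0.04  ] drawer [ 73.9243 117.905 ]
scene [0.5967 0.0302 0.04  ] drawer [59.3583 57.0944]
side [0.5051 0.1137 0.04  ] drawer [-33.0104 139.6397]
side [0.6106 0.0864 0.04  ] drawer [ 72.6912 113.4531]
```

View pics/fit_scene.png

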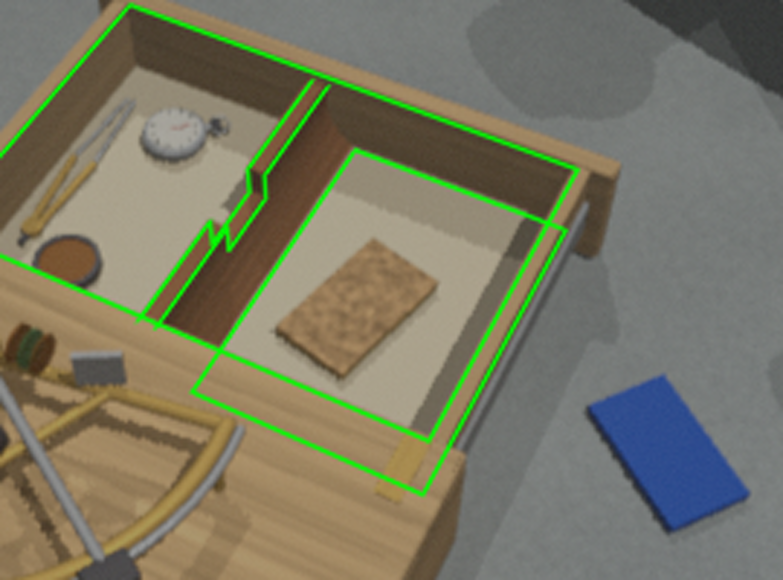

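View pics/fit_side.png

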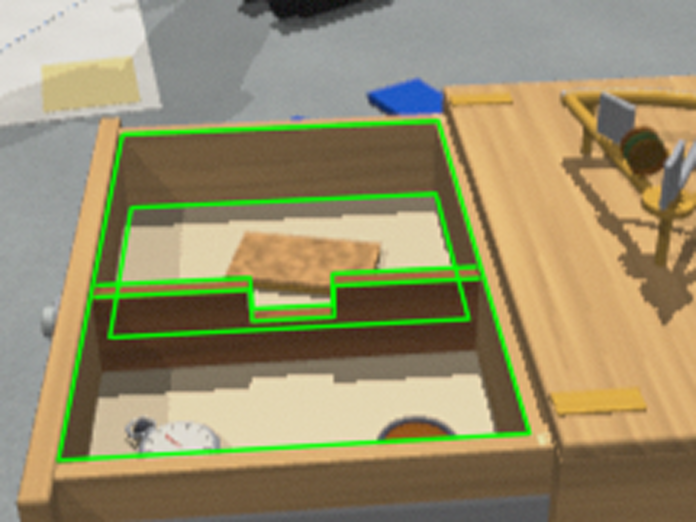

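```bash
cat > st.py <<'E'
from h import *
np.set_printoptions(precision=4,suppress=True)
s=sensors.get_state();M=R.from_quat(s["tcp_rot"]).as_matrix();v=[.5367,-.0263,-.0101]
c,sn=np.cos(v[2]),np.sin(v[2]);Dm=np.array([[c,-sn,0],[sn,c,0],[0,0,1]])
p=Dm.T@(s["eef_pos"]-np.array([v[0],v[1],0]))
print("t",s["time"],"drawer mm",p*1000,"open",s["opening"],"F",s["contact_force"]);print("tool axes in drawer (cols)\n",Dm.T@M);print(s["qpos"])
import sys
def to(x,y,z):
    d=np.array([x,y,z])/1000-p;print("to",(x,y,z),"tool cm",100*(Dm.T@M).T@d)
for a in sys.argv[1:]: to(*map(float,a.split(',')))
E
python3 st.py 12,160,200
```

```text
t 1.65 drawer mm [-350.0249  669.4773  231.3424] open 1.0002441069384103 F [-0.4155 -0.5442 -1.1875]
tool axes in drawer (cols)
 [[-0.      0.277   0.9609]
 [ 0.      0.9609 -0.277 ]
 [-1.      0.     -0.    ]]
[ 1.1301  0.2863  1.5767  0.      1.2786 -0.15  ]
to (12.0, 160.0, 200.0) tool cm [  3.1323 -38.9281  48.8969]
```

Emit:
arm_command(
  increments=[
    [[0,0,0,0.161],[0,0,0,0.161],[0,0,0,0.161],[0,0,0,0.161],[0,0,0,0.161],[0,0,0,0.161],[0,0,0,0.161],[0,0,0,0.163],[0,3,4.2,0],[0,3,4.2,0],[0,3,4.2,0],[0,3,4.2,0],[0,3,4.2,0],[0,3,4.2,0],[0,3,4.2,0],[0,3,4.2,0],[0,3,4.2,0],[0,3,4.2,0]],
  ],
  grip=4.0,
)

```text
time: 3.9
eef_pos: [0.4901, 0.2222, 0.2317]
tcp_rot: [0.503, 0.497, -0.502, 0.498]
contact_force: [0.3, -0.1, -0.3]
opening: 0.471
```

```bash
python3 st.py 12,160,200
```

```text
t 3.9 drawer mm [-49.0802 248.0387 231.6953] open 0.4713243101775035 F [ 0.2911 -0.1094 -0.3154]
tool axes in drawer (cols)
 [[ 0.0009  1.      0.    ]
 [ 0.0003  0.     -1.    ]
 [-1.      0.0009 -0.0003]]
[ 0.237  -0.0172  1.9128  0.0001  1.245   0.247 ]
to (12.0, 160.0, 200.0) tool cm [3.1719 6.1049 8.8052]
```

Emit:
arm_command(
  increments=[
    [[0,3,4.5,0],[0,2.9,4.5,0],[5,0,0,0],[5,0,0,0],[2.5,0,0,0],[0,0,0,0]],
  ],
)

```text
time: 4.65
eef_pos: [0.5455, 0.1329, 0.1038]
tcp_rot: [-0.501, -0.499, 0.504, -0.496]
contact_force: [0.1, -0.0, 0.4]
opening: 0.466
```

```bash
python3 st.py 10,158,30; python3 - <<'E'
from h import *
for c in("scene","side","wrist"):
    im=optics.read_camera(c);cv2.imwrite(f"pics/{c}1.png",im)
a=cv2.imread('pics/scene1.png')[110:310,170:440];cv2.imwrite('pics/scene1c.png',cv2.resize(a,None,fx=2.9,fy=2.9,interpolation=2))
E
```

```text
t 4.65 drawer mm [  7.1631 159.2418 103.7979] open 0.46644246870177725 F [ 0.1015 -0.      0.3963]
tool axes in drawer (cols)
 [[-0.0056  1.     -0.0001]
 [-0.0004 -0.0001 -1.    ]
 [-1.     -0.0056  0.0004]]
[ 0.0582  0.1826  1.9509 -0.      1.0137  0.0684]
to (10.0, 158.0, 30.0) tool cm [7.3781 0.3253 0.1211]
```

View pics/scene1c.png

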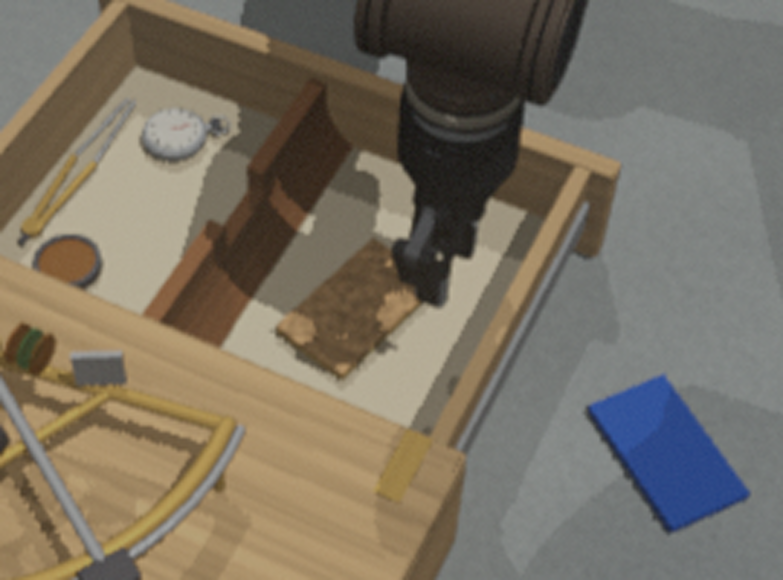

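View pics/wrist1.png

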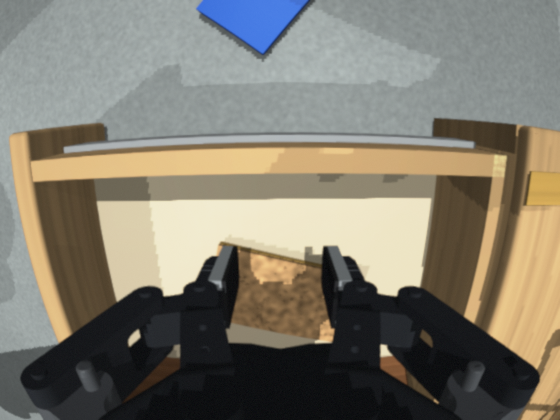

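Emit:
arm_command(
  increments=[
    [[0,0.3,-0.3,0],[3,0,0,0],[2.5,0,0,0],[1.3,0,0,0],[0.2,0,0,0],[0,0,0,0],[0,0,0,0]],
  ],
)

```text
time: 5.68
eef_pos: [0.5514, 0.1362, 0.0376]
tcp_rot: [0.503, 0.497, -0.502, 0.498]
contact_force: [0.6, -0.2, 0.7]
opening: 0.469
```

```bash
python3 st.py 10,158,30; python3 - <<'E'
from h import *
for c in("scene","wrist"):
    im=optics.read_camera(c);cv2.imwrite(f"pics/{c}2.png",im)
a=cv2.imread('pics/scene2.png')[110:310,170:440];cv2.imwrite('pics/scene2c.png',cv2.resize(a,None,fx=2.9,fy=2.9,interpolation=2))
E
```

```text
t 5.675 drawer mm [ 13.0236 162.6024  37.5564] open 0.4691495334018472 F [ 0.5785 -0.2303  0.7425]
tool axes in drawer (cols)
 [[ 0.0023  1.      0.0001]
 [ 0.0002  0.0001 -1.    ]
 [-1.      0.0023 -0.0002]]
[0.0635 0.2921 1.9625 0.     0.8846 0.0735]
to (10.0, 158.0, 30.0) tool cm [ 0.7549 -0.3041  0.4604]
```

View pics/scene2c.png

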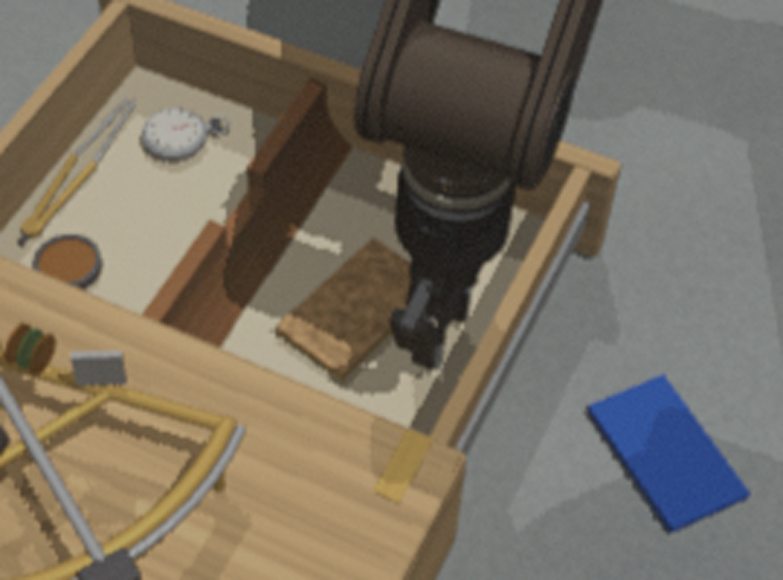

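View pics/wrist2.png

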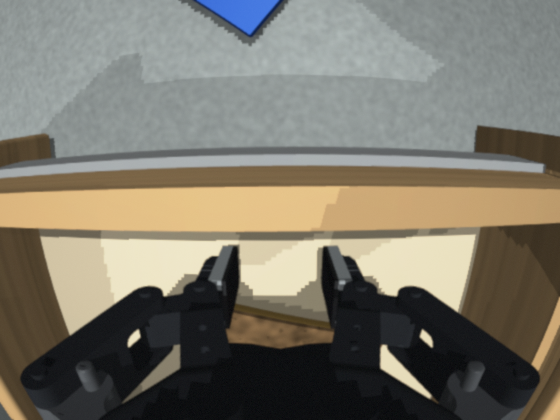

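Emit:
arm_command(
  increments=[
    [[0.3,0,0,0],[0.2,0,0,0],[0,0,0,0],[0,0,0,0]],
  ],
)

```text
time: 6.28
eef_pos: [0.5504, 0.136, 0.0312]
tcp_rot: [-0.502, -0.498, 0.503, -0.497]
contact_force: [0.7, 0.4, -0.6]
opening: 0.47
```

Emit:
arm_command(
  increments=[
    [[0.2,0,0,0],[0,0,0,0],[0,0,0,0]],
  ],
)

```text
time: 6.65
eef_pos: [0.5504, 0.1361, 0.0293]
tcp_rot: [-0.502, -0.498, 0.503, -0.497]
contact_force: [-0.6, 1.1, 0.6]
opening: 0.463
```

Emit:
arm_command(
  increments=[
    [[0.1,0,0.6,0],[0,0,0.8,0],[0,0,0.8,0],[0,0,0.8,0],[0,0,0.8,0],[0,0,0.8,0],[0,0,0.8,0],[0,0,0.6,0],[0,0,0,0]],
  ],
)

```text
time: 7.78
eef_pos: [0.5501, 0.075, 0.0286]
tcp_rot: [-0.502, -0.497, 0.503, -0.498]
contact_force: [-0.6, -0.8, 4.2]
opening: 0.469
```

```bash
python3 st.py 10,47,30; python3 - <<'E'
from h import *
for c in("scene","side","wrist"):
    im=optics.read_camera(c);cv2.imwrite(f"pics/{c}3.png",im)
a=cv2.imread('pics/scene3.png')[110:310,170:440];a=cv2.resize(a,None,fx=1.5,fy=1.5,interpolation=2)
b=cv2.imread('pics/side3.png')[140:320,160:400];b=cv2.resize(b,(395,300),interpolation=2)
w=cv2.resize(cv2.imread('pics/wrist3.png'),(395,296))
cv2.imwrite('pics/m3.png',np.vstack([np.hstack([a[:,:400],b[:300]]),np.hstack([w,np.zeros((296,a[:,:400].shape[1],3),np.uint8)])]))
E
```

```text
t 7.775 drawer mm [ 12.3847 101.4671  28.5551] open 0.4693876182501848 F [-0.5509 -0.7866  4.1685]
tool axes in drawer (cols)
 [[ 0.0005  1.      0.0003]
 [-0.0015  0.0003 -1.    ]
 [-1.      0.0005  0.0015]]
[-0.0465  0.284   1.9942 -0.0019  0.8629 -0.0355]
to (10.0, 47.0, 30.0) tool cm [-0.1367 -0.2399  5.4468]
```

View pics/m3.png

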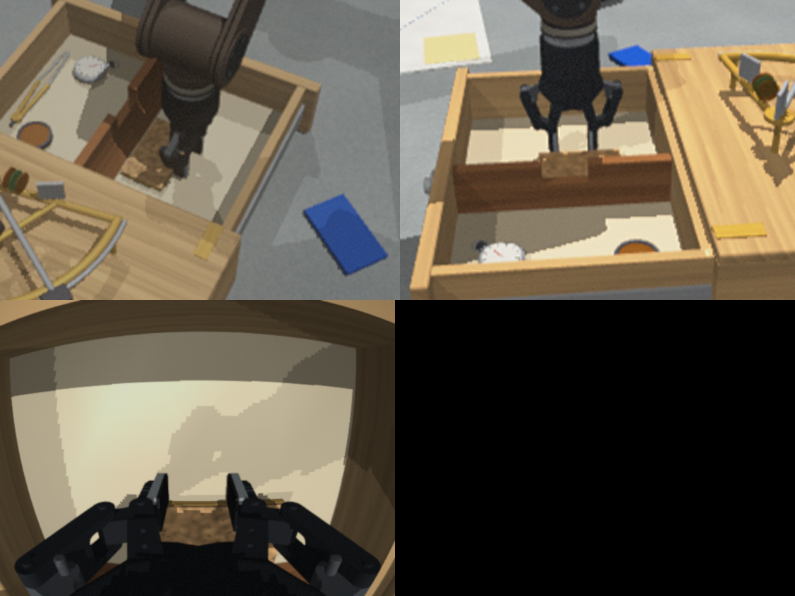

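Emit:
arm_command(
  increments=[
    [[-0.1,0,0.5,0],[0,0,0.5,0],[0,0,0.5,0],[0,0,0.5,0],[0,0,0.5,0],[0,0,0.5,0],[0,0,0,0]],
  ],
)

```text
time: 8.8
eef_pos: [0.5487, 0.0464, 0.0286]
tcp_rot: [-0.503, -0.498, 0.503, -0.497]
contact_force: [-0.1, 5.1, -1.2]
opening: 0.472
```

```bash
cat > look.py <<'E'
from h import *
import sys
n=sys.argv[1]
a=optics.read_camera("scene");b=optics.read_camera("side");w=optics.read_camera("wrist")
for c,i in(("scene",a),("side",b),("wrist",w)): cv2.imwrite(f"pics/{c}{n}.png",i)
a=cv2.resize(a[120:260,200:340],(400,400),interpolation=2)
b=cv2.resize(b[170:310,180:340],(390,341),interpolation=2);b=np.vstack([b,np.zeros((59,390,3),np.uint8)])
cv2.imwrite(f'pics/m{n}.png',np.hstack([a,b]))
E
python3 st.py 10,47,30;python3 look.py 4
```

```text
t 8.8 drawer mm [11.2934 72.8134 28.6326] open 0.47164242940955675 F [-0.0747  5.086  -1.1766]
tool axes in drawer (cols)
 [[-0.0017  1.     -0.0006]
 [ 0.0013 -0.0006 -1.    ]
 [-1.     -0.0017 -0.0013]]
[-0.1005  0.2762  2.0041  0.0016  0.8631 -0.0907]
to (10.0, 47.0, 30.0) tool cm [-0.14   -0.128   2.5812]
```

View pics/m4.png

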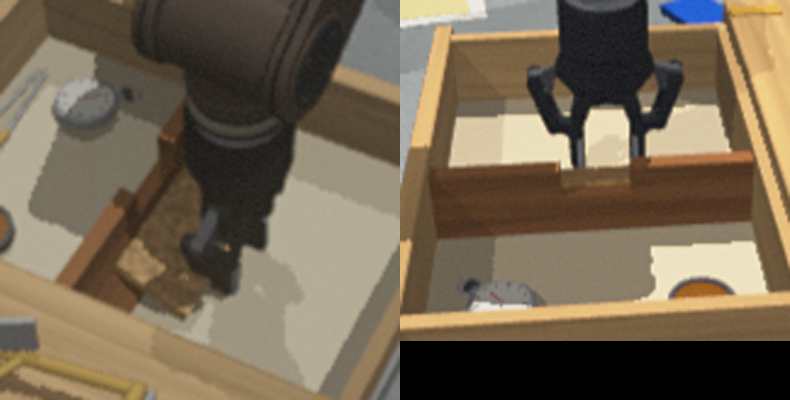

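Emit:
arm_command(
  increments=[
    [[0,0,0.5,0],[0,0,0.5,0],[0,0,0.5,0],[0,0,0,0]],
  ],
)

```text
time: 9.45
eef_pos: [0.5485, 0.0313, 0.0286]
tcp_rot: [-0.502, -0.498, 0.503, -0.497]
contact_force: [-0.7, 4.3, -2.1]
opening: 0.467
```

```bash
python3 st.py 10,47,30;python3 look.py 5
```

```text
t 9.45 drawer mm [11.1763 57.6694 28.6248] open 0.4667398694470729 F [-0.6573  4.3047 -2.0812]
tool axes in drawer (cols)
 [[-0.0021  1.     -0.    ]
 [ 0.0006 -0.     -1.    ]
 [-1.     -0.0021 -0.0006]]
[-0.1279  0.2739  2.007   0.0004  0.8628 -0.1181]
to (10.0, 47.0, 30.0) tool cm [-0.1379 -0.1179  1.0669]
```

View pics/m5.png

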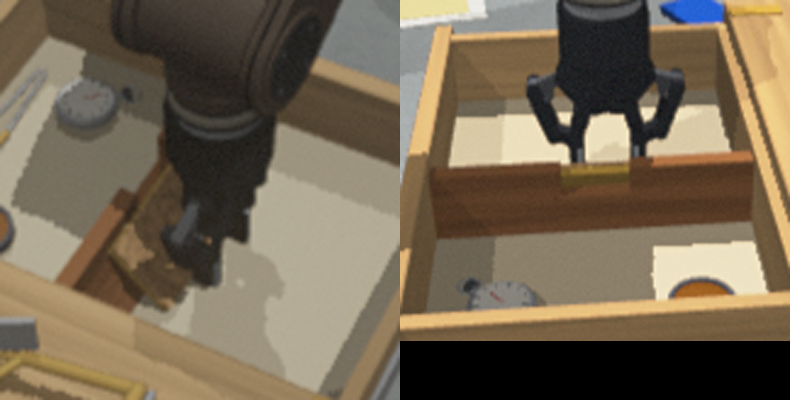

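Emit:
arm_command(
  increments=[
    [[0,0,0.4,0],[0,0,0.4,0],[0,0,0,0]],
  ],
)

```text
time: 9.98
eef_pos: [0.5496, 0.0222, 0.0296]
tcp_rot: [-0.502, -0.497, 0.503, -0.498]
contact_force: [-1.2, 1.3, -1.1]
opening: 0.468
```

```bash
python3 st.py 10,47,30;python3 look.py 6
```

```text
t 9.975 drawer mm [12.4303 48.6022 29.6419] open 0.46768586925438527 F [-1.2131  1.2874 -1.1215]
tool axes in drawer (cols)
 [[ 0.0006  1.     -0.0002]
 [-0.0011 -0.0002 -1.    ]
 [-1.      0.0006  0.0011]]
[-0.1437  0.2723  2.0066 -0.0013  0.8619 -0.1326]
to (10.0, 47.0, 30.0) tool cm [-0.0358 -0.243   0.1603]
```

View pics/m6.png

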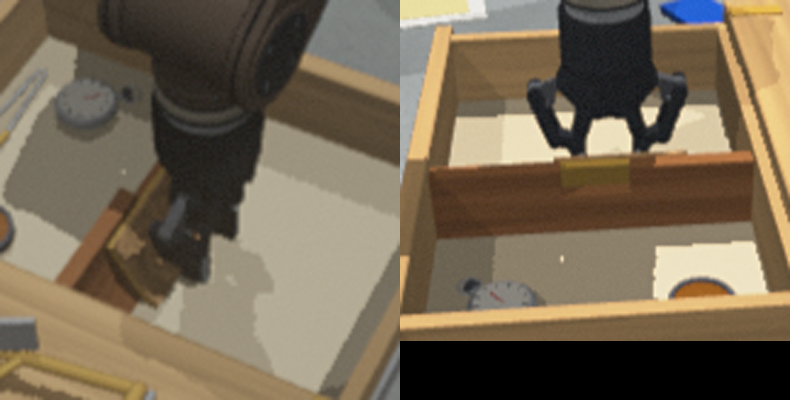

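Emit:
arm_command(
  increments=[
    [[0,0,0.2,0],[0,0,0.1,0],[0,0,0,0]],
  ],
)

```text
time: 10.5
eef_pos: [0.5497, 0.02, 0.0296]
tcp_rot: [0.503, 0.497, -0.502, 0.498]
contact_force: [0.9, 2.8, -0.3]
opening: 0.469
```

```bash
python3 st.py 10,47,30
```

```text
t 10.5 drawer mm [12.5013 46.4583 29.6282] open 0.4694256677044827 F [ 0.925   2.8071 -0.3248]
tool axes in drawer (cols)
 [[ 0.001   1.      0.0001]
 [-0.0001  0.0001 -1.    ]
 [-1.      0.001   0.0001]]
[-0.1481  0.2721  2.007   0.0001  0.8615 -0.1382]
to (10.0, 47.0, 30.0) tool cm [-0.0375 -0.2501 -0.0542]
```

Back off slowly and look.

Emit:
arm_command(
  increments=[
    [[0,0,-0.2,0],[0,0,-0.3,0],[0,0,-0.8,0],[0,0,-2,0],[0,0,-3,0],[0,0,0,0]],
  ],
)

```text
time: 11.25
eef_pos: [0.5495, 0.0855, 0.0292]
tcp_rot: [-0.502, -0.498, 0.502, -0.498]
contact_force: [0.1, -0.6, -0.2]
opening: 0.47
```

```bash
python3 st.py;python3 look.py 7
```

```text
t 11.25 drawer mm [ 11.6826 111.8873  29.228 ] open 0.4703915737129419 F [ 0.125  -0.5573 -0.1589]
tool axes in drawer (cols)
 [[-0.0003  1.      0.0035]
 [ 0.0002  0.0035 -1.    ]
 [-1.     -0.0003 -0.0002]]
[-0.0282  0.2848  1.9915  0.0002  0.8655 -0.0218]
```

View pics/m7.png

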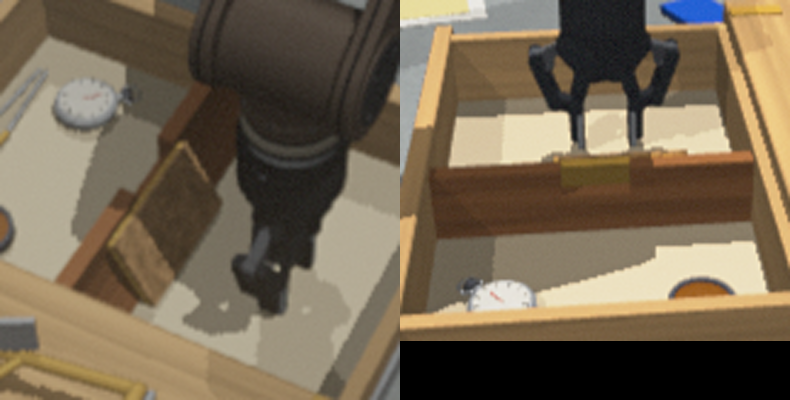

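View pics/wrist7.png

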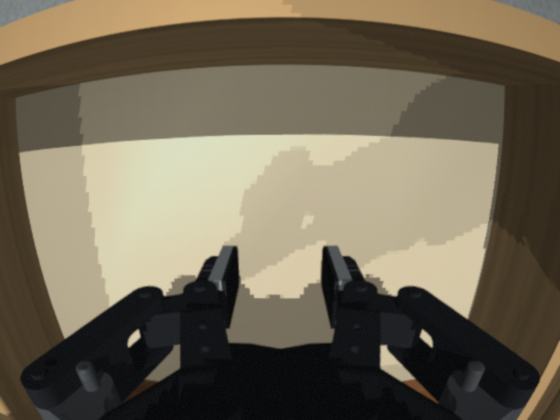

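```bash
python3 - <<'E'
from h import *
v=[.5367,-.0263,-.0101];c,s=np.cos(v[2]),np.sin(v[2])
a=cv2.imread('pics/scene7.png')[150:240,215:295];cv2.imwrite('pics/s7z.png',cv2.resize(a,None,fx=6.5,fy=6.5,interpolation=2))
for px in((170.7,263),(204,237.8)):
    d=onz("scene",px,.091)[:2]-v[:2];print(1000*np.array([c*d[0]+s*d[1],-s*d[0]+c*d[1]]))
E
```

```text
[-29.44876904   4.69360861]
[72.94113037  1.75367921]
```

View pics/s7z.png

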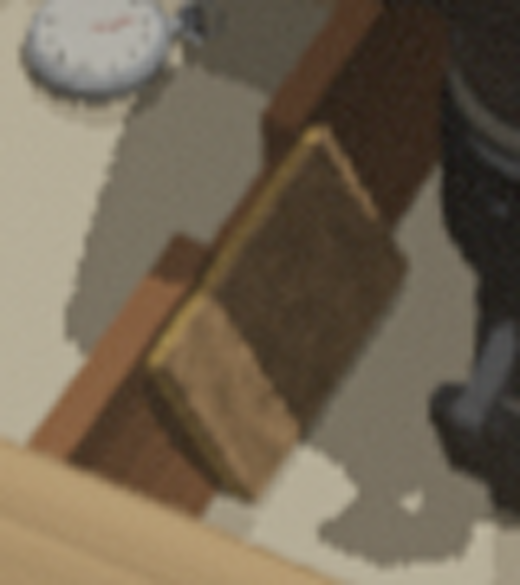

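Emit:
arm_command(
  increments=[
    [[-3.5,0,0,0],[-4,0,0,0],[-4,0,0,0],[0,-0.1,3.5,0],[0,-0.1,4,0],[0,-0.1,4,0],[0,-0.1,3.3,0],[0,0,0,0],[0,0,0,0]],
  ],
  grip=0,
)

```text
time: 12.52
eef_pos: [0.5442, -0.0648, 0.1442]
tcp_rot: [0.503, 0.497, -0.503, 0.497]
contact_force: [-0.1, 0.3, 0.5]
opening: 0.001
```

```bash
python3 st.py 8,-38,110 8,-38,72;python3 look.py 8
```

```text
t 12.525 drawer mm [  7.8837 -38.4306 144.2007] open 0.0009702278853996781 F [-0.099   0.2604  0.4729]
tool axes in drawer (cols)
 [[-0.0003  1.     -0.0008]
 [ 0.0005 -0.0008 -1.    ]
 [-1.     -0.0003 -0.0005]]
[-0.3039  0.0981  1.9629  0.0004  1.0811 -0.2932]
to (8.0, -38.0, 110.0) tool cm [ 3.4201  0.0128 -0.0414]
to (8.0, -38.0, 72.0) tool cm [ 7.2201  0.0141 -0.0395]
```

View pics/m8.png

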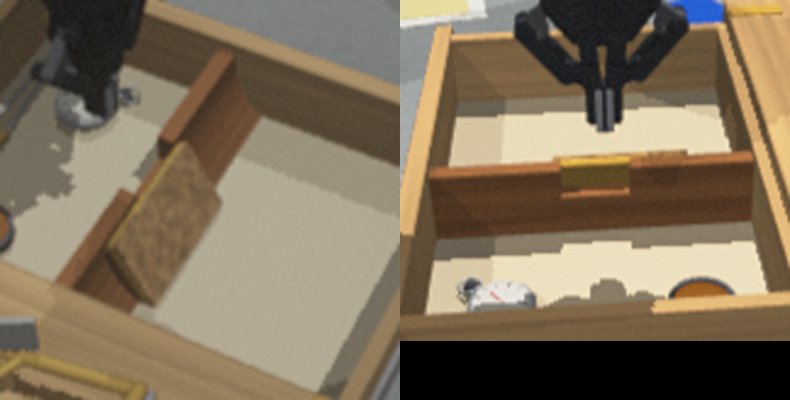

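View pics/wrist8.png

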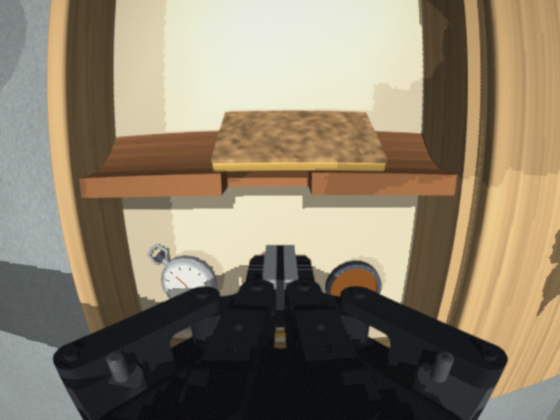

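Emit:
arm_command(
  increments=[
    [[3.5,0,0,0],[2.5,0,0,0],[1.2,0,0,0],[0,0,0,0],[0,0,0.0,0]],
  ],
)

```text
time: 13.3
eef_pos: [0.5453, -0.0649, 0.0735]
tcp_rot: [0.503, 0.497, -0.502, 0.498]
contact_force: [-0.7, 0.9, -0.1]
opening: -0.006
```

```bash
python3 st.py 8,-38,72;python3 look.py 9
```

```text
t 13.3 drawer mm [  9.0196 -38.5456  73.5183] open -0.005803782162904952 F [-0.6646  0.9476 -0.1407]
tool axes in drawer (cols)
 [[ 0.002   1.      0.0005]
 [-0.0006  0.0005 -1.    ]
 [-1.      0.002   0.0006]]
[-0.3033  0.1981  1.998   0.      0.9434 -0.2937]
to (8.0, -38.0, 72.0) tool cm [ 0.1516 -0.1022 -0.0547]
```

View pics/m9.png

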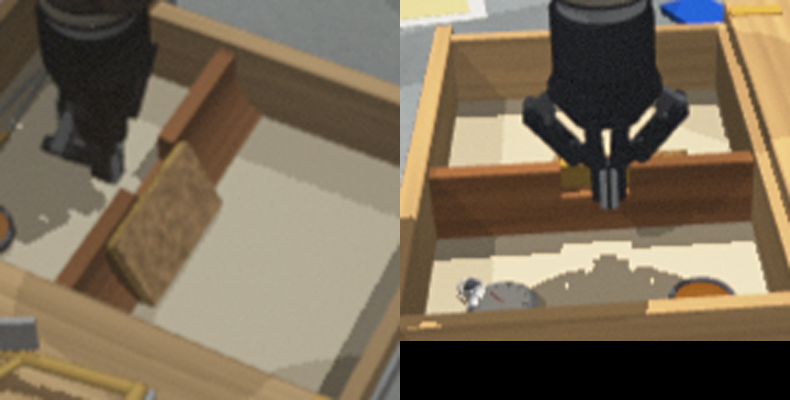

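View pics/wrist9.png

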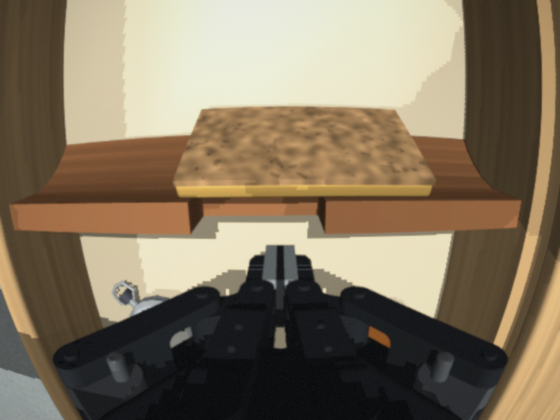

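Emit:
arm_command(
  increments=[
    [[0,0,1,0],[0,0,1,0],[0,0,0.7,0],[0,0,0.7,0],[0,0,0.7,0],[0,0,0,0]],
  ],
)

```text
time: 14.2
eef_pos: [0.544, -0.1064, 0.0723]
tcp_rot: [0.503, 0.497, -0.503, 0.497]
contact_force: [-0.8, -0.1, -0.7]
opening: -0.003
```

```bash
python3 st.py ;python3 look.py 10
```

```text
t 14.2 drawer mm [  8.1217 -80.069   72.3144] open -0.0027055331494777227 F [-0.7545 -0.0548 -0.6882]
tool axes in drawer (cols)
 [[ 0.      1.     -0.0007]
 [-0.     -0.0007 -1.    ]
 [-1.      0.      0.    ]]
[-0.3763  0.2114  1.9847  0.      0.9454 -0.3655]
```

View pics/m10.png

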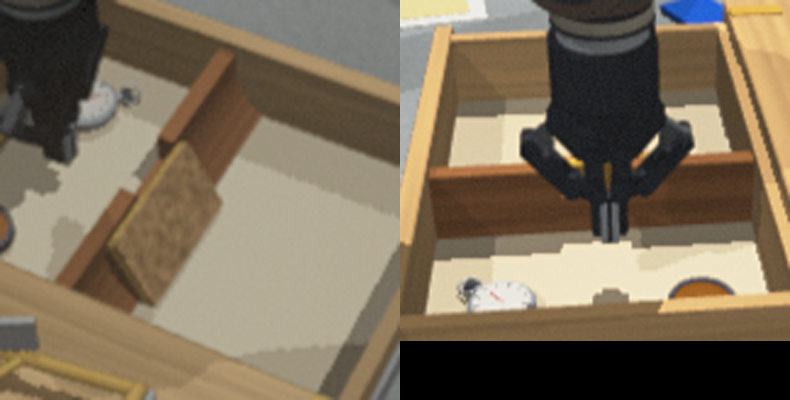

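I used the wrong sign: tool z is −y, so the hand backed off into the clear without touching anything. Now I move it the right way.

Emit:
arm_command(
  increments=[
    [[0,0,-2,0],[0,0,-2,0],[0,0,-1.5,0],[0,0,-1,0],[0,0,-0.7,0],[0,0,-0.7,0],[0,0,-0.6,0],[0,0,0,0]],
  ],
)

```text
time: 15.35
eef_pos: [0.5447, -0.0206, 0.0722]
tcp_rot: [-0.502, -0.498, 0.502, -0.497]
contact_force: [-1.1, -0.2, 0.0]
opening: -0.001
```

```bash
python3 st.py ;python3 look.py 11
```

```text
t 15.35 drawer mm [ 7.9845  5.7903 72.2203] open -0.0006051588749246441 F [-1.0909 -0.2046  0.0155]
tool axes in drawer (cols)
 [[-0.0003  1.      0.0003]
 [ 0.0002  0.0003 -1.    ]
 [-1.     -0.0003 -0.0002]]
[-0.224   0.1931  2.0068  0.0002  0.942  -0.2143]
```

View pics/m11.png

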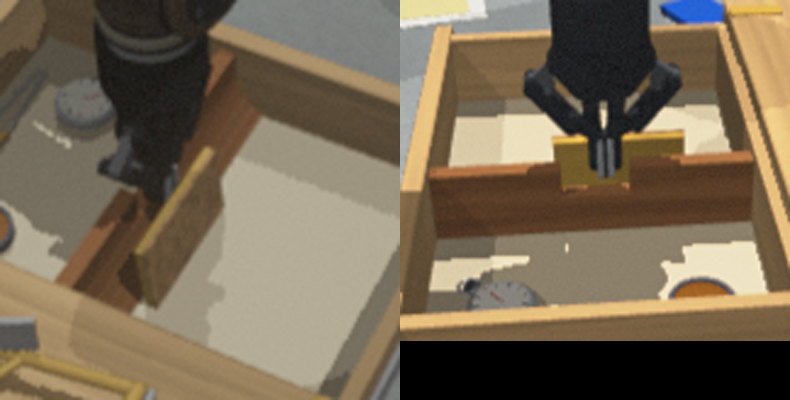

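Nearly upright; continue.

Emit:
arm_command(
  increments=[
    [[0,0,-0.6,0],[0,0,-0.6,0],[0,0,-0.6,0],[0,0,-0.6,0],[0,0,0,0],[0,0,0,0]],
  ],
)

```text
time: 16.25
eef_pos: [0.5451, 0.0032, 0.0723]
tcp_rot: [-0.502, -0.498, 0.502, -0.498]
contact_force: [0.3, -0.6, -0.4]
opening: -0.004
```

```bash
python3 st.py ;python3 look.py 12
```

```text
t 16.25 drawer mm [ 8.0718 29.5619 72.3069] open -0.003636256639686185 F [ 0.2736 -0.5649 -0.3919]
tool axes in drawer (cols)
 [[-0.      1.      0.0003]
 [-0.      0.0003 -1.    ]
 [-1.     -0.      0.    ]]
[-0.1803  0.1928  2.0071 -0.0001  0.9418 -0.1704]
```

View pics/m12.png

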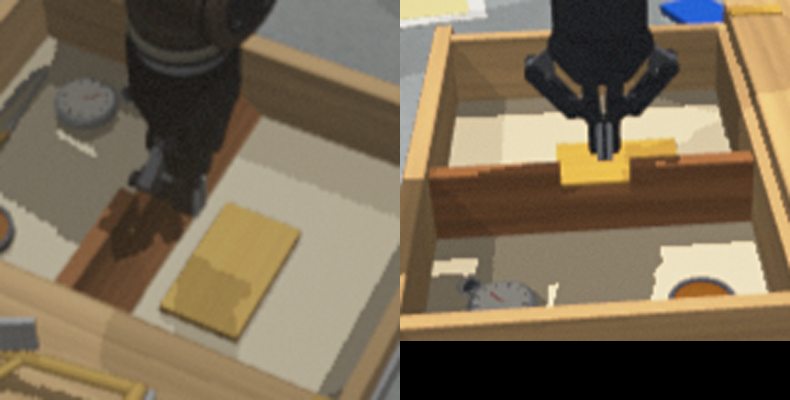

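It has flipped, brass side up. I raise the hand straight up and check that the weight lies flat and clear of the hollow.

Emit:
arm_command(
  increments=[
    [[-3,0,0,0],[-5,0,0,0],[-5,0,0,0],[-3,0,4,0],[0,0,5,0],[0,0,5,0],[0,0,0,0],[0,0,0,0]],
  ],
)

```text
time: 17.4
eef_pos: [0.5435, -0.1367, 0.2321]
tcp_rot: [0.503, 0.498, -0.503, 0.497]
contact_force: [-1.0, 0.2, -0.0]
opening: 0.002
```

```bash
python3 st.py ;python3 look.py 13; python3 - <<'E'
from h import *
a=cv2.imread('pics/scene13.png')[120:260,180:340];cv2.imwrite('pics/s13z.png',cv2.resize(a,None,fx=4.2,fy=4.2,interpolation=2))
E
```

```text
t 17.4 drawer mm [   7.8845 -110.347   232.0595] open 0.0024877671948154195 F [-0.9968  0.2105 -0.0115]
tool axes in drawer (cols)
 [[-0.0005  1.     -0.0007]
 [ 0.0007 -0.0007 -1.    ]
 [-1.     -0.0005 -0.0007]]
[-0.4277  0.0343  1.8602  0.0005  1.2477 -0.4171]
```

View pics/s13z.png

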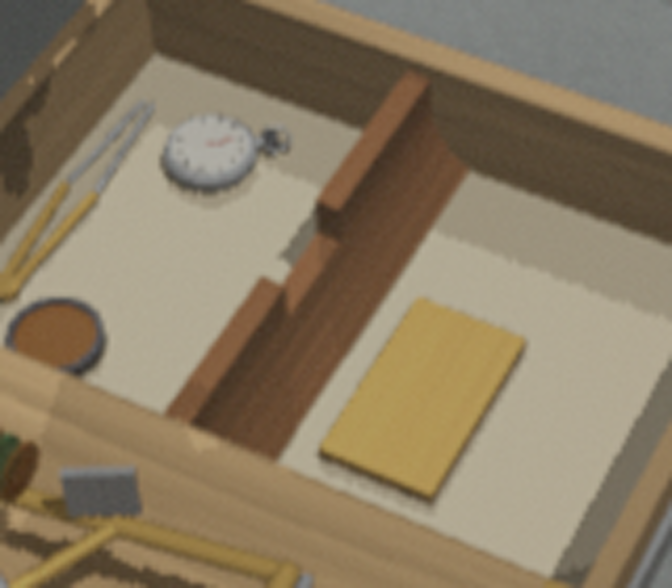

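View pics/wrist13.png

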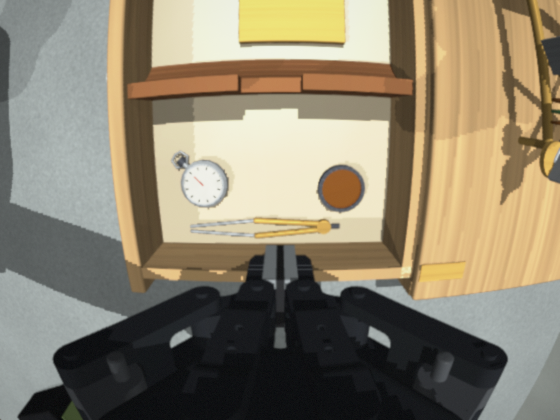

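View pics/side13.png

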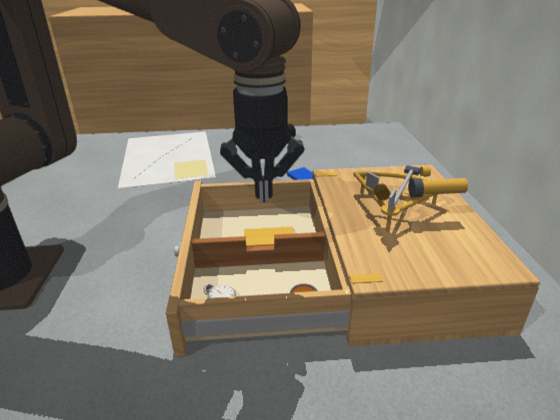

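```bash
python3 - <<'E'
from h import *
v=[.5367,-.0263,-.0101];c,s=np.cos(v[2]),np.sin(v[2]);Q=[]
for x,y in((420,298),(525,343),(433,498),(322,455)):
    d=onz("scene",(y/4.2+120,x/4.2+180),.04)[:2]-v[:2];q=1000*np.array([c*d[0]+s*d[1],-s*d[0]+c*d[1]]);Q.append(q);print(q)
print(np.mean(Q,0),[np.linalg.norm(Q[i]-Q[i-1]) for i in range(4)])
print(ctrl.sign_off())
E
```

```text
[-33.14674897  43.55243542]
[-31.39201567 105.37411681]
[ 75.67813179 106.84860756]
[78.04076265 46.16543703]
[22.29503245 75.48514921] [np.float64(111.21821126680706), np.float64(61.84657936381119), np.float64(107.08029978114101), np.float64(60.72914629177654)]
the job is handed in; nothing more can be done
None
```

The brass weight now lies cork side down in the left bay, and I handed the job in at about 17.5 s of the 45 s allowed. There is no verdict from the system, so this rests on my last pictures.

- **Tipping up:** I pushed the weight square across the bay with partly open fingers, at about 5 N, until it rode up the hollow. After I backed the hand off it stayed leaning against the partition.
- **Flipping over:** I put the shut fingers through the notch and pushed its top back until it fell over.
- **Final position:** The last picture shows the brass face up. Its four corners, measured as if at floor height, give a centre at about x 22, y 75 mm in the drawer's frame, inside the limits. They measure about 109 × 61 mm against the true 110 × 64, which agrees with it lying flat. The inner long side is about 45 mm from the partition, clear of the hollow.
- **Other things:** The stopwatch, filter and dividers look unmoved in the pictures. I did not measure them against their starting positions. The hand is clear of everything, with the contact force at noise level.

Two things went slightly off on the way:
- **Wrong direction:** My first move towards the notch had the wrong sign and backed the hand about 40 mm further over the right bay. It touched nothing.
- **Floor touch:** The fingertips pressed lightly on the drawer floor once, at about 4 N.

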